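# Set a magnetic heating filter up for flushing

## Robot

A 6-joint arm with a two-finger parallel gripper is mounted at the origin on the work surface. World frame = base frame: x ahead of the robot, y to its left, z up, the work surface at z = 0. Lengths are in m, angles in rad, forces in N, time in s.
With the tool pointing down it reaches from about 0.325 to 0.775 m from the base axis. Payload 9.3 kg.
Tool frame: the origin (TCP) lies at the very end of the fingers, on their centre line; the grasp point (between the pads) lies 19 mm behind it; z points along the fingers, y is the line along which they close (so a half turn about z gives the same grasp; the last joint's range is limited). The gripper opens to 85 mm and grips with 20 to 120 N. Pads are 22 mm wide; open, the fingers measure 114 mm over their backs; the gripper's body (76 mm by 85 mm) begins 54 mm behind the grasp point. The pads swing forward as they close: fully open they stand 13 mm farther back than shut.
Start: joints at [1.054, 0.259, 0.021, 1.334, 0, 1.418], TCP at [0.196, 0.514, 0.231] pointing down, gripper open.
Joint ranges: [-3.04, 3.04], [-0.91, 1.82], [-1.04, 1.36], [-1.92, 1.95], [-1.52, 1.45], [-3.14, 3.14]. Speed limits (rad/s): [2.22, 2.22, 2.79, 3.14, 3.14, 3.14].

## Interface

Orientations are given as a rotation vector (axis times angle).
In Python, from cell import read_state, snapshot, calibration, finish_job gives the robot as it stands.
- The arm moves only by the tool move_tool, called after "Call:" as name(argument=value, ...) on one line, values as JSON. Schema: {"type":"object","properties":{"moves":{"type":"array","items":{"type":"array","items":{"type":"array","items":{"type":"number"},"minItems":6,"maxItems":6},"minItems":1,"maxItems":5},"minItems":1,"maxItems":1},"jaw":{"type":"number"},"only":{"type":"string"},"quiet":{"type":"boolean"},"lines":{"type":"string"}},"required":["moves"],"additionalProperties":false}. moves is a list that holds a single list of rows (three levels of brackets), with 1 to 5 rows, each of 6 numbers: dx, dy, dz in m, then a rotation vector rx, ry, rz in rad; each row is the pose to reach, as a shift and turn from the pose commanded when the call began, along the tool's axes at that moment; what a row does not reach only later rows make up. A row lasts 1/8 s, in which the tool goes at most 0.0625 m and 0.188 rad, less where a joint would pass 70% of its speed; a pose out of reach is approached as far as the arm can. jaw is the opening from 0.0 (shut) to 1.0 (fully open), set as the call begins (left out keeps the last). The fingers move at their own pace and stop on an object; the grip force is fixed at half the most. Time passes only in rows, so rows that do not move let the fingers close. The tool returns the time, the measured TCP pose, the force, the opening and the grip force at its end. only (a regular expression) keeps the lines of the reply that match it, lines (a string "A,B") keeps lines A to B, and quiet returns only ok. Input that does not fit is refused with a message, and nothing moves.
- read_state(): the state, without advancing time (a new reading comes with each control period).
- snapshot(name): name is "side" or "top" or "wrist"; returns the picture (480x640x3 uint8, red, green, blue); there is no depth.
- calibration(name): a dict with "intrinsics" (3x3 intrinsics, pixels), "pose" (4x4, takes a point from camera to world coordinates); the wrist camera has in their place "T_tool_cam" (4x4, takes a point from camera to tool coordinates, whose origin is the TCP and whose axes are the flange's). Camera axes: x right, y up, looking along -z (the intrinsics and any distortion apply to the point x, -y, -z); pixel columns grow to the right and rows downward; lengths in m; the calibration is good to about 2 mm. A picture is of the moment at which its call begins: read the wrist's pose just before it. calibration takes no time and is no camera call.
- finish_job(): hands the job in; it is judged then, once.
The state is a dict: "clock": time; "joint_pos": joint angles; "dq": joint speeds; "tau": joint torques, N m; "eef_pos": TCP position; "tcp_rot": TCP orientation; "wrist_force": force on the tool from outside, world axes, zero at the start; "ft_torque": the same for the moment, N m; "opening": opening from 0.0 (shut) to 1.0 (fully open); "gripper_force": force on a finger pad.
Only numpy, scipy, OpenCV 4.12 (cv2) and the standard library are available. Lean on these libraries where they do the work, as an engineer would, in place of code of your own. Each camera call takes 0.05 s, during which the arm holds its last target. There are 200 camera calls.

## Task

Set the heating filter up for flushing: first pull its red sprung drain knob out to the stop and leave it out, then carry the two nested lids over together by the inner lid's brass collar and lower them gently into the filter until the collar sits flat on the rim with the blue lid still nested on it. Then draw the blue magnet lid alone up out of the brass lid, which stays seated and undisturbed, and finish while still holding the blue lid upright in the air, its rod right out and its tip clear above the brass lid. Leave the other things on the bench where they are.

Things in the scene. Friction and masses are not known exactly. Their poses are not given: they have to be found in the camera images.
- filter: Magnetic heating filter on a plywood board (215 x 125 x 18 mm), fixed. Grey upright canister, 88 mm diameter (98 at its foot), open top. Origin on the table under the canister's axis; z up. Brass drain valve with red knob on its -x side; on its +x side two copper tails with blue-handled valves, up to 117 mm high, 130 mm from the axis. Position, yaw (within 0.3 of 0) and side of the bench vary.
- filter_mouth (a point): Centre of the canister's open mouth, level with its flat rim, 150 mm above the table; axes as the filter's. Bore 55 mm diameter, 88 mm deep; the rim around it is 16.5 mm wide. Nothing nearby stands higher than the rim.
- drain (a joint): Travel of the sprung red drain knob: 0 = pushed in (shut), 0.020 m = out at its stop (open). It slides level, straight out along the filter's -x axis. It takes 6 N to start and about 8 N at the stop; gland friction then keeps it where it is left.
- drain_grip (a point): Centre of the red knob's grip, on its axis, 50 mm above the table (32 above the board), 113 mm from the canister's axis when shut; moves with the knob; axes as the filter's. The grip is a level cylinder along x, 24 mm diameter, 26 mm long, with an end flange 32 mm diameter, 6 mm thick on its -x end. Free at both sides and above; the brass valve body ends 19 mm inward (+x) of this point.
- pocket_lid: Inner lid (pocket lid), 0.26 to 0.4 kg: brass collar 62 to 67 mm across, 24 mm high, boss 40 mm diameter, 7 high on top; below, a black tapered spigot (49 to 43 mm diameter, 16 long) and a closed steel tube, 29 mm diameter, to 59 mm below the collar; bore 23 mm. Origin on the axis at the collar's underside (the seat face); z up. Starts in the pipe stub, collar on its rim. Loose.
- magnet_lid: Outer lid (magnet lid), 0.13 to 0.2 kg: blue cap 54 mm diameter, 15 mm high, skirt over the boss; blue knob 30 mm diameter, 15 to 42 mm above the skirt's lower edge; steel rod 18 mm diameter to 69 mm below that edge. Origin on the axis at that edge. Nested it only rests on the collar (24 mm above the pocket lid's origin): raised by its knob it comes alone; by the collar, both come.
- pipe_stub: Short black flanged pipe stub, fixed: flange 110 mm diameter, 13 mm thick; pipe 68 mm outside, 55 mm bore, flat open rim 85 mm above the table. Origin on the table under its centre; z up. It holds the nested lids at the start; its position and side of the bench vary.
- wrench: Bystander, to be left alone: steel open-ended wrench, 200 mm long, lying flat; origin under its middle.
- paste_jar: Bystander, to be left alone: white-capped jar with a yellow label, 48 mm diameter, 50 mm high, standing; origin under its centre.
- tee: Bystander, to be left alone: brass pipe tee lying flat, about 72 x 50 mm, 28 mm high; origin on the table under the crossing.
- elbow: Bystander, to be left alone: copper pipe elbow lying flat, legs about 42 mm, 28 mm high; origin on the table under the corner.
- union_nut: Bystander, to be left alone: brass nut, 44 mm diameter, 18 mm high; origin under its centre.
- flux_brush: Bystander, to be left alone: brush, 170 mm long, lying flat; origin under its middle.
- blank_plug: Bystander, to be left alone: stepped steel plug, 44 mm diameter, 30 mm high, standing; origin under its centre.
Mind the look-alikes: they are no part of the job. There is more than one size of the magnet_lid; the one meant has the size given above.

How it is judged:
On the way, in this order (a step that is already met when the one before it is completed fails the run):
1. the drain knob is pulled out to its stop (value of joint drain above 0.018 m), for 0.2 s.
2. the pocket lid sits flat on the filter's rim with the magnet lid still nested on it (z of pocket_lid in the frame of filter_mouth between -0.003 and 0.003 m and horizontal distance between pocket_lid and filter_mouth below 0.0045 m and angle between pocket_lid's own z axis and vertical below 0.06 rad and z of magnet_lid in the frame of pocket_lid below 0.027 m), for 0.2 s.
At the end, for the whole second after the job is handed in: Drain knob out at least 17.5 of 20 mm; pocket lid on the filter's rim (3 mm in height, 4.5 mm off axis, 0.06 rad), not touched by the fingers; magnet lid held still in the fingers, upright within 0.3 rad, skirt at least 98 mm above the rim (rod 5 mm clear of the collar), touching nothing else (value of joint drain above 0.0175 m and z of pocket_lid in the frame of filter_mouth between -0.003 and 0.003 m and horizontal distance between pocket_lid and filter_mouth below 0.0045 m and angle between pocket_lid's own z axis and vertical below 0.06 rad and contact force between the fingers and pocket_lid below 0.1 N and z of magnet_lid in the frame of filter_mouth above 0.098 m and angle between magnet_lid's own z axis and vertical below 0.3 rad and contact force between the fingers and magnet_lid above 1 N and contact force between magnet_lid and pocket_lid below 0.05 N and contact force between magnet_lid and filter below 0.05 N and contact force between magnet_lid and pipe_stub below 0.05 N and linear speed of magnet_lid below 0.05 m/s); the arm keeps its last pose, push and grip.
It fails at once if the magnet lid is lifted out of the pocket lid (more than 10 mm) while the pocket lid is not seated on the filter, or the pocket lid is disturbed (5 mm) with the magnet lid out of it (z of magnet_lid in the frame of pocket_lid above 0.034 m and not (z of pocket_lid in the frame of filter_mouth between -0.005 and 0.005 m and horizontal distance between pocket_lid and filter_mouth below 0.006 m and angle between pocket_lid's own z axis and vertical below 0.09 rad)).
It fails at once if the lids are dropped into the filter (faster than 0.3 m/s in the last 20 mm) (horizontal distance between pocket_lid and filter_mouth below 0.012 m and z of pocket_lid in the frame of filter_mouth below 0.02 m and linear speed of pocket_lid above 0.3 m/s).
It fails at once if another thing on the bench is disturbed (moved more than 30 mm) (distance of any of wrench, paste_jar, tee, elbow, union_nut, flux_brush, blank_plug from where it was at the start of the episode above 0.03 m).
It also fails if it takes over 58 s, if anything falls off the work surface, if the arm or the gripper's body presses on something with over 40 N, if the wrist force passes 120 N, or if a joint passes its speed limit or range.

## Working session

There is one attempt and no reset: what is moved stays moved. The work goes in short steps, Python scripts to look and compute and a tool call to move; the robot and the scene stay as the last step left them, time stands still between calls to the robot, and variables do not carry over. Pictures are saved under pics/ and viewed, at most 10 in all, crops included, and the job is handed in when it is done.

```bash
mkdir -p pics; python3 - <<'E'
from cell import *
import cv2,numpy as np
for n in ("top","side"):
    cv2.imwrite(f"pics/{n}0.png",snapshot(n)[:,:,::-1]); c=calibration(n); print(n,{k:np.round(v,4).tolist() if not isinstance(v,str) else v for k,v in c.items()})
print(calibration("wrist")); s=read_state(); print(s)
E
```

```text
top {'intrinsics': [[537.3842, 0.0, 311.7436], [0.0, 537.3842, 235.6239], [0.0, 0.0, 1.0]], 'pose': [[0.014, 0.9864, -0.1636, 0.4002], [-0.9999, 0.0124, -0.0112, -0.0074], [-0.0091, 0.1637, 0.9865, 1.1994], [0.0, 0.0, 0.0, 1.0]]}
side {'intrinsics': [[461.7917, 0.0, 316.4361], [0.0, 461.7917, 251.4503], [0.0, 0.0, 1.0]], 'pose': [[-0.9853, 0.122, -0.12, 0.4737], [-0.1711, -0.7061, 0.6871, 0.5804], [-0.0009, 0.6975, 0.7166, 0.7375], [0.0, 0.0, 0.0, 1.0]]}
{'intrinsics': array([[366.11903654,   0.        , 325.95945239],
       [  0.        , 366.11903654, 240.37319569],
       [  0.        ,   0.        ,   1.        ]]), 'T_tool_cam': array([[-3.17032272e-04,  9.48483783e-01,  3.16825524e-01,
         8.22817998e-02],
       [ 9.99999936e-01,  3.53429673e-04, -5.74134958e-05,
         6.98048082e-04],
       [-1.66431311e-04,  3.16825486e-01, -9.48483834e-01,
        -1.42318952e-01],
       [ 0.00000000e+00,  0.00000000e+00,  0.00000000e+00,
         1.00000000e+00]])}
{'clock': 0.1, 'joint_pos': array([ 1.05438756e+00,  2.59169537e-01,  2.07927261e-02,  1.33370852e+00,
       -1.05543675e-05,  1.41821412e+00]), 'dq': array([ 0.00139162, -0.00099275,  0.00270032,  0.00041794, -0.00049004,
        0.00174834]), 'tau': array([ 5.94999219e-03, -5.56692302e+01,  3.45070839e+01,  1.16620396e-02,
       -1.61840990e-04, -4.61615411e-05]), 'eef_pos': array([0.19558123, 0.51375918, 0.23069067]), 'tcp_rot': array([-5.68275725e-01, -3.08934740e+00,  1.91773269e-03]), 'wrist_force': array([-0.08079124,  0.281269  , -0.78776337]), 'ft_torque': array([ 0.00567187, -0.03929053,  0.04258445]), 'gripper_force': 0.0, 'opening': 1.0010086851530355}
```

View pics/top0.png

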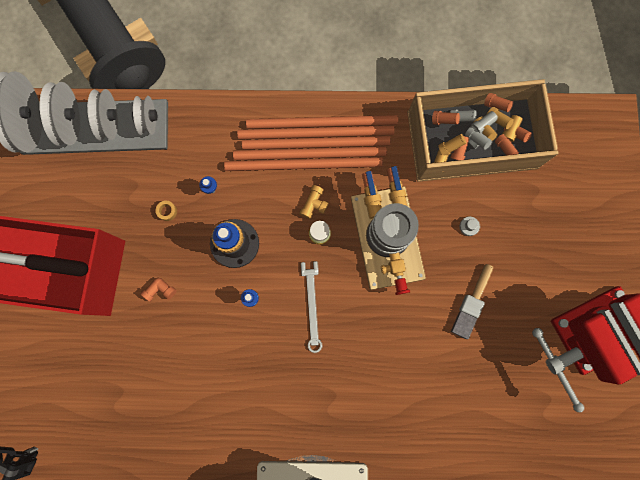

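View pics/side0.png

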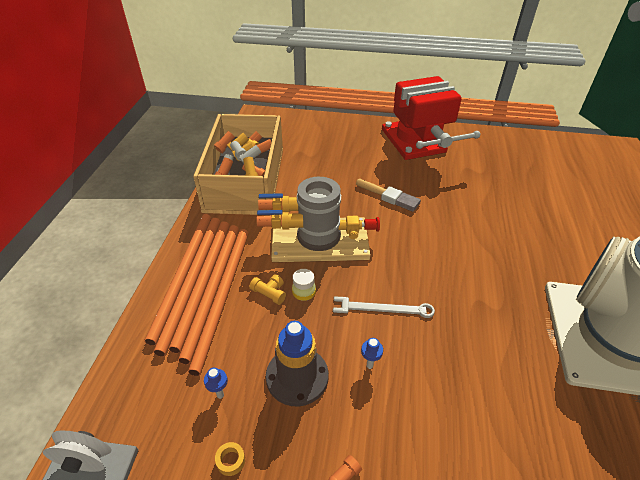

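Top view: the nested lids stand in the black stub at (228,236), with a brass collar showing under the blue cap. The small blue lids at (208,184) and (249,297) are look-alikes: smaller, standing alone, no collar. The filter mouth is at about (396,225) with its red knob at (402,286). I'll confirm this in an enlarged crop.

```bash
cat > h.py <<'E'
import numpy as np,cv2
from cell import *
from scipy.spatial.transform import Rotation as R
def cam(n,s=None):
    c=calibration(n)
    if n!="wrist": return c["intrinsics"],np.array(c["pose"])
    s=s or read_state(); T=np.eye(4); T[:3,:3]=R.from_rotvec(s["tcp_rot"]).as_matrix(); T[:3,3]=s["eef_pos"]
    return c["intrinsics"],T@c["T_tool_cam"]
def at_z(c,uv,z):
    K,P=c; d=np.linalg.inv(K)@[uv[0],uv[1],1]; d=P[:3,:3]@(d*[1,-1,-1]); o=P[:3,3]
    return o+d*(z-o[2])/d[2]
def proj(c,p):
    K,P=c; q=P[:3,:3].T@(np.asarray(p)-P[:3,3]); q=K@(q*[1,-1,-1]); return q[:2]/q[2]
def totool(p):  # world point in present tool axes
    s=read_state(); return R.from_rotvec(s["tcp_rot"]).inv().apply(np.asarray(p)-s["eef_pos"])
E
python3 - <<'E'
import cv2,numpy as np
t=cv2.imread("pics/top0.png");s=cv2.imread("pics/side0.png")
z=lambda i,x,y:cv2.resize(i[y:y+100,x:x+133],(400,300),interpolation=cv2.INTER_CUBIC)
cv2.imwrite("pics/crop.png",np.vstack([np.hstack([z(t,170,190),z(t,335,195)]),np.hstack([z(s,235,310),z(s,260,170)])]))
E
```

```text
(no output)
```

View pics/crop.png

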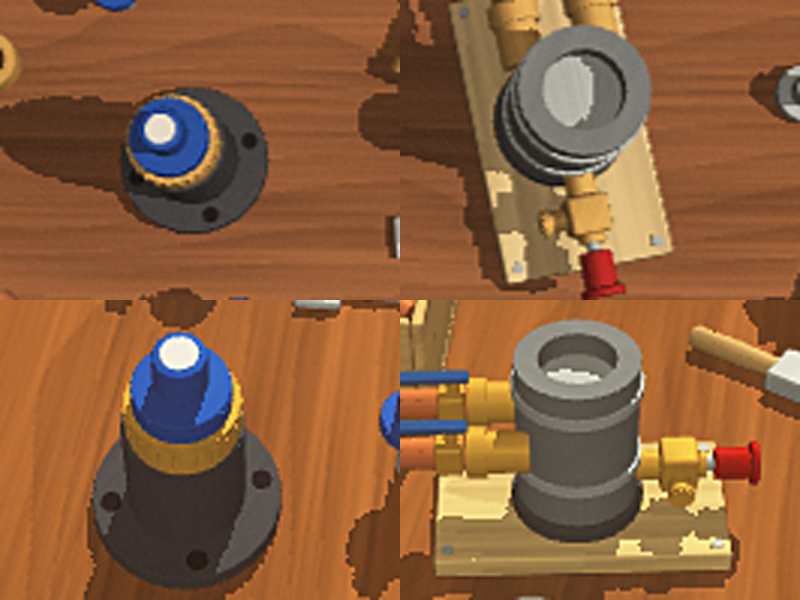

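Confirmed: the stub holds a full-size blue cap (54 mm) on the brass collar. The filter's knob is on the robot's side. Next I'll turn the pixels into positions.

```bash
python3 - <<'E'
from h import *
T,S=cam("top"),cam("side")
for n,a,b,z in [("mouth",(395.2,225),(318.8,191),.15),("flange",(234.7,243.2),(297.2,376),.013),("knobtop",(401.5,284.3),(370.7,222),.062)]:
    print(n,at_z(T,a,z).round(4),at_z(S,b,z).round(4))
print("boards corners",[at_z(T,p,.018).round(4) for p in ((354,196.5),(370,290),(424,278))])
# circle outline fit: silhouettes of gray rim (z=.15) via projected circle printed extents
m=at_z(T,(395.2,225),.15)
a=np.linspace(0,6.283,60)
pr=np.array([proj(T,m+[.044*np.cos(t),.044*np.sin(t),0]) for t in a]); print(pr.min(0),pr.max(0))
print(totool([0,0,0]).round(3), R.from_rotvec(read_state()["tcp_rot"]).as_matrix().round(3))
E
```

```text
mouth [ 0.5977 -0.1607  0.15  ] [ 0.5967 -0.1529  0.15  ]
flange [0.5776 0.1781 0.013 ] [0.5763 0.1884 0.013 ]
knobtop [ 0.4871 -0.1854  0.062 ] [ 0.4858 -0.1755  0.062 ]
boards corners [array([ 0.6867, -0.088 ,  0.018 ]), array([ 0.477 , -0.1232,  0.018 ]), array([ 0.5049, -0.2418,  0.018 ])]
[372.99972247 203.33357726] [417.43427492 246.9447592 ]
[-0.    -0.549  0.231] [[-0.935  0.356 -0.001]
 [ 0.356  0.935 -0.001]
 [ 0.    -0.001 -1.   ]]
```

Call:
move_tool(moves=[[[-0.06,-0.07,-0.02,0,0,0],[-0.1,-0.11,-0.02,0,0,0],[-0.14,-0.155,-0.02,0,0,0],[-0.18,-0.2,-0.02,0,0,0],[-0.22,-0.24,-0.02,0,0,0]]], jaw=1.0)

```text
clock: 0.72
eef_pos: [0.3101, 0.2232, 0.2513]
tcp_rot: [0.567, 3.09, 0.0]
wrist_force: [1.0, 0.0, -0.4]
opening: 0.997
gripper_force: 0.0
```

Call:
move_tool(moves=[[[-0.04,-0.045,0,0,0,0],[-0.08,-0.09,0,0,0,0],[-0.12,-0.135,0,0,0,0],[-0.16,-0.18,0,0,0,0],[-0.2,-0.225,0,0,0,0]]])

```text
clock: 1.35
eef_pos: [0.4171, -0.0585, 0.2512]
tcp_rot: [0.569, 3.089, 0.0]
wrist_force: [0.2, 1.0, -0.2]
opening: 1.0
gripper_force: 0.0
```

```bash
python3 -c "
from h import *
print(totool([.46,-.17,.25]).round(4))"
```

```text
[-0.0798 -0.0889  0.0012]
```

Call:
move_tool(moves=[[[-0.04,-0.04,0,0,0,-0.18],[-0.08,-0.089,0,0,0,-0.36],[-0.08,-0.089,0,0,0,-0.54],[-0.08,-0.089,0,0,0,-0.565],[-0.08,-0.089,0,0,0,-0.565]]])

```text
clock: 1.98
eef_pos: [0.4598, -0.1675, 0.2512]
tcp_rot: [0.311, -3.126, -0.0]
wrist_force: [-0.3, 0.7, 0.2]
opening: 0.996
gripper_force: 0.0
```

```bash
python3 - <<'E'
from h import *
s=read_state();print(R.from_rotvec(s["tcp_rot"]).as_matrix().round(3),s["eef_pos"])
cv2.imwrite("pics/w1.png",snapshot("wrist")[:,:,::-1])
np.save("w1.npy",cam("wrist",s)[1])
c=cam("wrist",s)
m=np.array([.5977,-.157,.15]);k=[.487,-.181,.05]
print(proj(c,m),proj(c,k))
E
```

```text
[[-0.98  -0.197 -0.   ]
 [-0.197  0.98   0.   ]
 [ 0.     0.    -1.   ]] [ 0.45978589 -0.16749257  0.2512453 ]
[304.1122895  399.53563853] [305.88425385 231.70979046]
```

View pics/w1.png

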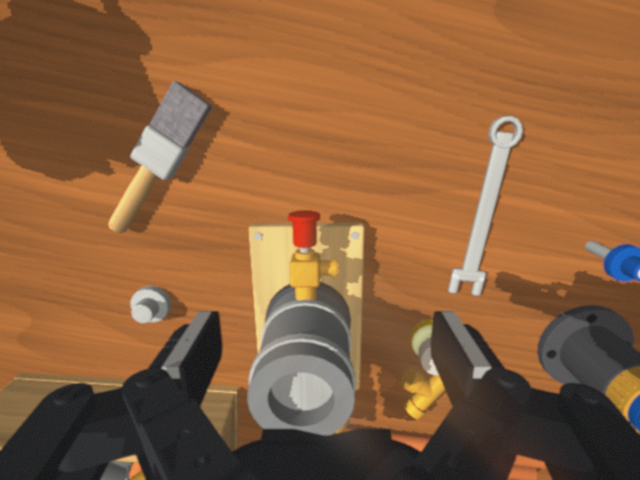

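The wrist view shows the mouth centre at about (301.5,388), the knob grip at about (304.5,233) with its flange at y≈217, and the board's near edge running from (249,227) to (364,225).

```bash
python3 - <<'E'
from h import *
from scipy.optimize import least_squares as L
c=(calibration("wrist")["intrinsics"],np.load("w1.npy"))
im=cv2.imread("pics/w1.png"); b,g,r=[im[:,:,i].astype(int) for i in range(3)]
m=(r>120)&(g<60)&(b<60); m[:,:270]=0;m[:,340:]=0;m[260:]=0
v,u=np.nonzero(m);
for y in range(v.min(),v.max()+1,3): print(y,u[v==y].min(),u[v==y].max(),end=" | ")
k1=at_z(c,(304.5,248),.05); k2=at_z(c,(304.5,213),.05)
mo=at_z(c,(301.5,388),.15); print("\n",k1,k2,mo)
e=at_z(c,(249,227),.018),at_z(c,(364,225),.018);d=e[0]-e[1];print("yaw edge",np.arctan2(-d[0],d[1]) ,np.linalg.norm(d))
kk=at_z(c,(304.5,232),.06); d=mo-kk;print("yaw",np.arctan2(d[1],d[0]),np.hypot(*d[:2]),kk)
# rim outline: bright-gray edge points radial
gr=cv2.Canny(im,60,150)
a=np.linspace(0,6.283,80)
for th in (mo,):
    pr=np.array([proj(c,th+[.044*np.cos(t),.044*np.sin(t),0]) for t in a]); print(pr.min(0),pr.max(0))
    pr=np.array([proj(c,th+[.0275*np.cos(t),.0275*np.sin(t),0]) for t in a]); print(pr.min(0),pr.max(0))
cr=cv2.resize(im[190:460,220:400],None,fx=2.2,fy=2.2,interpolation=cv2.INTER_CUBIC);cv2.imwrite("pics/w1c.png",cr)
E
```

```text
211 301 309 | 214 290 318 | 217 289 318 | 220 291 316 | 223 294 314 | 226 294 314 | 229 294 314 | 232 295 314 | 235 295 314 | 238 295 314 | 241 295 311 | 244 296 311 | 
 [ 0.50397415 -0.17929638  0.05      ] [ 0.46867715 -0.18571022  0.05      ] [ 0.58676577 -0.16113464  0.15      ]
yaw edge -2.925355997595327 0.12281792273418846
yaw 0.20383918289765607 0.10451615475864626 [ 0.48441346 -0.1822919   0.06      ]
[247.08732201 341.25396277] [355.76550182 430.52081244]
[267.52869954 359.31397964] [335.41391998 415.02994638]
```

View pics/w1c.png

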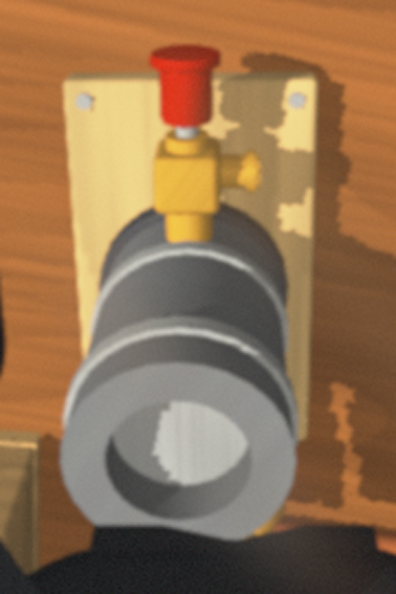

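```bash
python3 - <<'E'
from h import *
c=(calibration("wrist")["intrinsics"],np.load("w1.npy"))
mo=at_z(c,(301.1,399.5),.15); a=np.linspace(0,6.283,80)
for r in(.044,.0275):
    pr=np.array([proj(c,mo+[r*np.cos(t),r*np.sin(t),0]) for t in a]); print(pr.min(0),pr.max(0))
kk=at_z(c,(304.5,248),.05);d=mo-kk;y=np.arctan2(d[1],d[0]);print(mo,"yaw",y,np.hypot(*d[:2]))
y=.205
k=mo-[.113*np.cos(y),.113*np.sin(y),.1];print("knob",k)
for e in (.013,-.013,-.019): print(e,proj(c,k+[e*np.cos(y),e*np.sin(y),.0]))
print("tool",totool(k-[0,0,.019]))
E
```

```text
[247.34781785 353.90800287] [354.70465813 441.01848459]
[267.54062544 371.51570617] [334.60320942 425.88755046]
[ 0.59815016 -0.15942983  0.15      ] yaw 0.20790320939816215 0.09624864282338613
knob [ 0.48751627 -0.18243291  0.05      ]
0.013 [304.68594567 244.43984053]
-0.013 [304.01375111 219.1260979 ]
-0.019 [303.8541793  213.11688578]
tool [-0.02412547 -0.02024117  0.22041433]
```

Call:
move_tool(moves=[[[-0.024,-0.02,0.06,0,0,0],[-0.024,-0.02,0.11,0,0,0],[-0.024,-0.02,0.15,0,0,0],[-0.024,-0.02,0.18,0,0,0],[-0.024,-0.02,0.18,0,0,0]]], jaw=0.7)

```text
clock: 2.65
eef_pos: [0.4864, -0.1815, 0.07]
tcp_rot: [0.314, -3.123, -0.003]
wrist_force: [0.1, -0.4, 0.4]
opening: 0.703
gripper_force: 0.0
```

```bash
python3 -c "
from h import *
print(totool([.4875,-.1825,.031]).round(4))"
```

```text
[-0.001  -0.0013  0.0389]
```

Call:
move_tool(moves=[[[-0.001,-0.001,0.015,0,0,0],[-0.001,-0.001,0.03,0,0,0],[-0.001,-0.001,0.04,0,0,0],[-0.001,-0.001,0.04,0,0,0]]])

```text
clock: 3.15
eef_pos: [0.4883, -0.1835, 0.0305]
tcp_rot: [0.315, -3.125, -0.001]
wrist_force: [0.6, -0.2, -0.0]
opening: 0.697
gripper_force: 0.0
```

Call:
move_tool(moves=[[[0,0,0,0,0,0],[0,0,0,0,0,0],[0,0,0,0,0,0],[0,0,0,0,0,0],[0,0,0,0,0,0]]], jaw=0.0)

```text
clock: 3.78
eef_pos: [0.4889, -0.1835, 0.0318]
tcp_rot: [-0.316, 3.125, -0.0]
wrist_force: [-0.3, 2.8, 6.1]
opening: 0.261
gripper_force: 58.5
```

Call:
move_tool(moves=[[[0.006,0,0,0,0,0],[0.012,0,0,0,0,0],[0.018,0,0,0,0,0],[0.021,0,0,0,0,0],[0.022,0,0,0,0,0]]])

```text
clock: 4.4
eef_pos: [0.4697, -0.1875, 0.032]
tcp_rot: [-0.317, 3.119, 0.001]
wrist_force: [14.9, 8.7, -3.1]
opening: 0.262
gripper_force: 58.8
```

Call:
move_tool(moves=[[[0,0,0,0,0,0],[0,0,0,0,0,0],[0,0,0,0,0,0]]])

```text
clock: 4.78
eef_pos: [0.4698, -0.1875, 0.0319]
tcp_rot: [-0.317, 3.12, 0.001]
wrist_force: [11.0, 7.2, -1.1]
opening: 0.262
gripper_force: 58.9
```

Call:
move_tool(moves=[[[0.004,-0.002,0,0,0,0],[0.004,-0.002,0,0,0,0],[0.004,-0.002,0,0,0,0],[0.004,-0.002,0,0,0,0]]])

```text
clock: 5.28
eef_pos: [0.4697, -0.1878, 0.032]
tcp_rot: [-0.321, 3.112, 0.009]
wrist_force: [29.9, 23.6, -8.8]
opening: 0.262
gripper_force: 59.8
```

Call:
move_tool(moves=[[[-0.003,0.002,0,0,0,0],[-0.003,0.002,0,0,0,0],[-0.003,0.002,0,0,0,0]]])

```text
clock: 5.65
eef_pos: [0.4698, -0.1875, 0.032]
tcp_rot: [-0.318, 3.118, 0.002]
wrist_force: [16.7, 8.4, -3.6]
opening: 0.261
gripper_force: 60.4
```

Call:
move_tool(moves=[[[0,0,0,0,0,0],[0,0,0,0,0,0],[0,0,0,0,0,0],[0,0,0,0,0,0]]], jaw=0.7)

```text
clock: 6.15
eef_pos: [0.466, -0.1884, 0.0313]
tcp_rot: [0.315, -3.126, 0.0]
wrist_force: [-0.5, 0.1, 0.1]
opening: 0.703
gripper_force: 0.0
```

Call:
move_tool(moves=[[[0,0,-0.05,0,0,0],[0,0,-0.1,0,0,0],[0,0,-0.15,0,0,0],[0,0,-0.2,0,0,0],[0,0,-0.22,0,0,0]]], jaw=1.0)

```text
clock: 6.78
eef_pos: [0.4666, -0.1887, 0.2543]
tcp_rot: [-0.315, 3.123, -0.004]
wrist_force: [0.3, -0.7, -0.0]
opening: 0.997
gripper_force: 0.0
```

```bash
python3 - <<'E'
from h import *
s=read_state()
im=snapshot("wrist")[:,:,::-1]
c=cam("wrist",s); print("knob base expected out",proj(c,[.468,-.1866,.05]),s["eef_pos"])
b,g,r=[im[:,:,i].astype(int) for i in range(3)]
m=(r>120)&(g<60)&(b<60); m[:,:270]=0;m[:,340:]=0;m[320:]=0;v,u=np.nonzero(m);print(v.min(),v.max(),u.mean())
print(proj(c,[.4875-.019*.98,-.1825-.019*.2,.05]),proj(c,[.468-.019*.98,-.1866-.019*.2,.05]))
print(totool([.577,.183,.27]))
E
```

```text
knob base expected out [327.28255346 208.20278753] [ 0.46663597 -0.18867596  0.25431523]
188 222 326.89168765743074
[327.40356865 209.12975887] [327.29381149 188.7522727 ]
[-0.18213841  0.34235956 -0.01504918]
```

The knob is out: its end is at row 188, exactly where 20 mm of travel puts it. Next, the lids.

Call:
move_tool(moves=[[[-0.015,0.057,-0.015,0,0,0],[-0.03,0.114,-0.015,0,0,0],[-0.045,0.171,-0.015,0,0,0],[-0.06,0.228,-0.015,0,0,0],[-0.075,0.285,-0.015,0,0,0]]])

```text
clock: 7.45
eef_pos: [0.4823, 0.1078, 0.2656]
tcp_rot: [0.315, -3.125, 0.0]
wrist_force: [-0.3, -0.9, 0.1]
opening: 0.995
gripper_force: 0.0
```

Call:
move_tool(moves=[[[-0.017,0.057,0,0,0,0],[-0.017,0.057,0,0,0,0],[-0.017,0.057,0,0,0,0],[-0.017,0.057,0,0,0,0]]])

```text
clock: 7.95
eef_pos: [0.488, 0.164, 0.2661]
tcp_rot: [0.313, -3.126, 0.0]
wrist_force: [0.4, 0.0, -0.5]
opening: 0.996
gripper_force: 0.0
```

```bash
python3 - <<'E'
from h import *
s=read_state()
im=snapshot("wrist")[:,:,::-1].copy()
c=cam("wrist",s);np.save("w2.npy",c[1]);a=np.linspace(0,6.283,80)
cv2.imwrite("pics/w2.png",im)
p=np.array([.5776,.180,0])
q=proj(c,p+[0,0,.1]).astype(int);print(q)
x0,y0=max(q[0]-100,0),min(q[1]-90,290)
cv2.imwrite("pics/w2c.png",cv2.resize(im[y0:y0+190,x0:x0+200],None,fx=3,fy=3,interpolation=cv2.INTER_CUBIC));print(x0,y0)
E
```

```text
[322 310]
222 220
```

View pics/w2c.png

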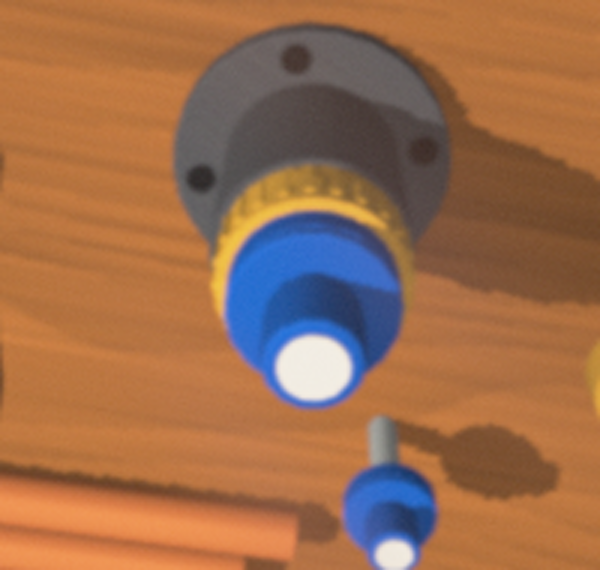

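The crop shows the lids nested: knob top at crop (313.5,363), cap (314.5, top edge 213), collar spanning x 213–414, flange spanning x 174–452 with its top edge at 25.

```bash
python3 - <<'E'
from h import *
from scipy.optimize import least_squares
c=(calibration("wrist")["intrinsics"],np.load("w2.npy"));a=np.linspace(0,6.283,120)
def ext(p,r,z):
    q=np.array([proj(c,[p[0]+r*np.cos(t),p[1]+r*np.sin(t),z]) for t in a])
    q=(q-[222,220])*3; return q[:,0].min(),q[:,0].max(),q[:,1].min(),q[:,1].max()
def res(p):
    k=ext(p,.015,.151);ca=ext(p,.027,.124);f=ext(p,.055,.013);co=ext(p,p[2],.109)
    return [k[0]-264,k[1]-363,k[2]-319,k[3]-408,ca[0]-226,ca[1]-403,ca[2]-213,f[0]-174,f[1]-452,f[2]-25,co[0]-213,co[1]-414]
s=least_squares(res,[.577,.18,.033]);print(s.x,np.round(s.fun,1))
print(totool([s.x[0],s.x[1],.166]),totool([s.x[0],s.x[1],.086]))
E
```

```text
[0.57570766 0.1833419  0.03094914] [-5.3  6.1 -7.4 -1.2 -3.8  2.3 11.9 -1.6  2.  -3.   0.2  0.2]
[-0.08976824  0.00168227  0.10017885] [-0.0897766   0.00169334  0.18017885]
```

Call:
move_tool(moves=[[[-0.045,0.001,0.03,0,0,0],[-0.09,0.002,0.06,0,0,0],[-0.09,0.002,0.06,0,0,0],[-0.09,0.002,0.06,0,0,0]]], jaw=1.0)

```text
clock: 8.5
eef_pos: [0.5757, 0.1841, 0.2063]
tcp_rot: [0.313, -3.125, 0.0]
wrist_force: [-0.9, 0.4, 0.4]
opening: 0.999
gripper_force: 0.0
```

```bash
python3 -c "
from h import *
print(totool([.5757,.1833,.086]).round(4))"
```

```text
[ 0.     -0.0008  0.1203]
```

Call:
move_tool(moves=[[[0,-0.001,0.03,0,0,0],[0,-0.001,0.06,0,0,0],[0,-0.001,0.08,0,0,0],[0,-0.001,0.095,0,0,0],[0,-0.001,0.095,0,0,0]]])

```text
clock: 9.12
eef_pos: [0.5755, 0.1839, 0.1115]
tcp_rot: [0.315, -3.126, 0.0]
wrist_force: [0.3, 0.2, 0.1]
opening: 1.001
gripper_force: 0.0
```

Call:
move_tool(moves=[[[0,0,0.008,0,0,0],[0,0,0.016,0,0,0],[0,0,0.025,0,0,0],[0,0,0.025,0,0,0]]])

```text
clock: 9.62
eef_pos: [0.5755, 0.1841, 0.0853]
tcp_rot: [0.315, -3.124, 0.0]
wrist_force: [-0.5, 0.5, 0.7]
opening: 0.999
gripper_force: 0.0
```

Call:
move_tool(moves=[[[0,0,0,0,0,0],[0,0,0,0,0,0],[0,0,0,0,0,0],[0,0,0,0,0,0]]], jaw=0.0)

```text
clock: 10.12
eef_pos: [0.5763, 0.1841, 0.0871]
tcp_rot: [-0.315, 3.124, -0.0]
wrist_force: [-1.5, -0.4, 5.5]
opening: 0.712
gripper_force: 66.0
```

```bash
python3 -c "
from h import *
cv2.imwrite('pics/w3.png',np.hstack([snapshot('wrist')[160:,160:480,::-1],snapshot('side')[260:420,215:375,::-1].repeat(2,0).repeat(2,1)]))"
```

```text
(no output)
```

View pics/w3.png

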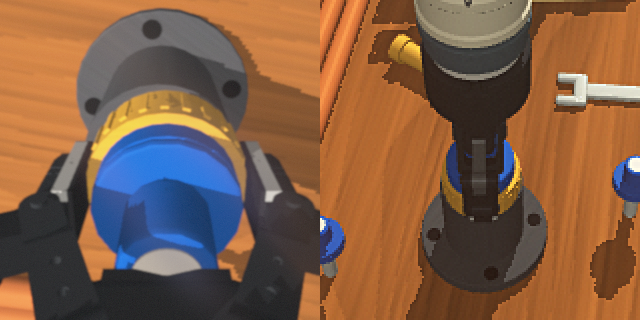

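The opening corresponds to about 62 mm: the pads are on the brass collar, centred, with the lid still nested. Lifting.

Call:
move_tool(moves=[[[0,0,-0.01,0,0,0],[0,0,-0.025,0,0,0],[0,0,-0.045,0,0,0],[0,0,-0.065,0,0,0],[0,0,-0.085,0,0,0]]])

```text
clock: 10.85
eef_pos: [0.5758, 0.1843, 0.1726]
tcp_rot: [-0.316, 3.126, 0.0]
wrist_force: [-0.2, 0.3, -4.8]
opening: 0.714
gripper_force: 66.5
```

Call:
move_tool(moves=[[[0,0,-0.025,0,0,0],[0,0,-0.05,0,0,0],[0,0,-0.075,0,0,0],[0,0,-0.09,0,0,0],[0,0,-0.095,0,0,0]]])

```text
clock: 11.48
eef_pos: [0.5761, 0.1843, 0.2672]
tcp_rot: [-0.315, 3.125, 0.0]
wrist_force: [-0.1, -0.1, -5.2]
opening: 0.709
gripper_force: 66.7
```

```bash
python3 -c "
from h import *
print(totool([.598,-.160,.262]).round(4))"
```

```text
[ 0.0473 -0.3417  0.0051]
```

Call:
move_tool(moves=[[[0.003,-0.015,0,0,0,0],[0.008,-0.045,0,0,0,0],[0.014,-0.085,0,0,0,0],[0.02,-0.125,0,0,0,0],[0.025,-0.165,0,0,0,0]]])

```text
clock: 12.1
eef_pos: [0.5838, 0.0155, 0.2652]
tcp_rot: [0.315, -3.124, -0.0]
wrist_force: [0.4, 0.8, -4.5]
opening: 0.706
gripper_force: 66.6
```

Call:
move_tool(moves=[[[0.005,-0.04,0,0,0,0],[0.011,-0.08,0,0,0,0],[0.016,-0.12,0,0,0,0],[0.021,-0.16,0,0,0,0],[0.022,-0.173,0,0,0,0]]])

```text
clock: 12.72
eef_pos: [0.5967, -0.1594, 0.2648]
tcp_rot: [0.311, -3.124, -0.001]
wrist_force: [0.4, 0.0, -4.5]
opening: 0.709
gripper_force: 66.6
```

Call:
move_tool(moves=[[[0,-0.003,0,0,0,0],[0,-0.003,0,0,0,0]]])

```text
clock: 12.98
eef_pos: [0.5978, -0.1588, 0.266]
tcp_rot: [0.316, -3.125, -0.001]
wrist_force: [1.0, 0.4, -5.0]
opening: 0.71
gripper_force: 66.6
```

```bash
python3 - <<'E'
from h import *
print(totool([.598,-.160,.262]).round(4))
im=snapshot("top")[:,:,::-1];si=snapshot("side")[:,:,::-1]
cv2.imwrite("pics/t4.png",im);cv2.imwrite("pics/s4.png",si)
q=np.hstack([cv2.resize(i[y:y+133,x:x+133],(400,400),interpolation=cv2.INTER_CUBIC) for i,x,y in((im,335,145),(si,253,120))]);cv2.imwrite("pics/q4.png",q)
E
```

```text
[ 0.0001 -0.0012  0.004 ]
```

View pics/q4.png

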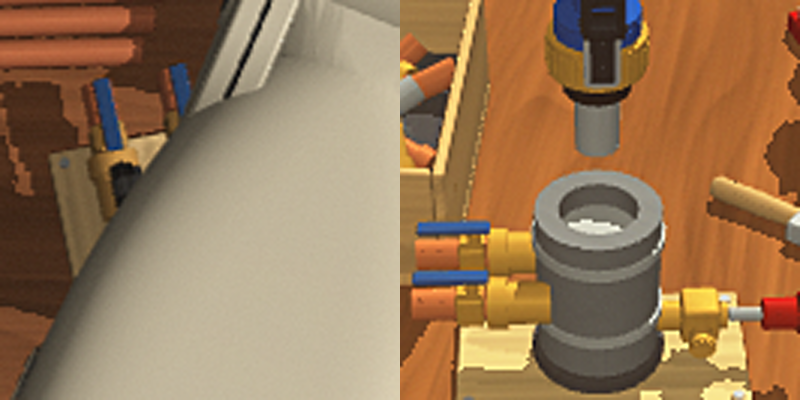

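Side view: the tube bottom's centre is at crop (597.5, lower edge 157) and the rim is centred at x 599, spanning y 171–250. The knob is still out. A relative check in this same camera cancels the calibration bias.

```bash
python3 - <<'E'
from h import *
from scipy.optimize import least_squares
S=cam("side");a=np.linspace(0,6.283,120)
def ext(p,r,z):
    q=np.array([proj(S,[p[0]+r*np.cos(t),p[1]+r*np.sin(t),z]) for t in a])
    q=(q-[253,120])*400/133+[400,0]; return np.array([q[:,0].min(),q[:,0].max(),q[:,1].min(),q[:,1].max()])
mo=least_squares(lambda p:(ext(p,.044,.15)-[534,664,171,250])*[1,1,1,.3],[.6,-.16]);print(mo.x,mo.fun.round(1))
zt=read_state()["eef_pos"][2]-.002-.059
tb=least_squares(lambda p:(ext(p,.0145,zt)-[577,619,0,157])*[1,1,0,1],[.6,-.16]);print(tb.x,tb.fun.round(1))
cz=zt+.059
co=least_squares(lambda p:(ext(p,.031,cz)-[547,648,0,104])*[1,1,0,0],[.6,-.16]);print(co.x,co.fun.round(1))
E
```

```text
[ 0.59664633 -0.15679569] [ 0.1 -0.1 -0.2  0.5]
[ 0.59724123 -0.15537335] [-1.3  1.3  0.  -0. ]
[ 0.59610852 -0.14586697] [-0.  0.  0. -0.]
```

Call:
move_tool(moves=[[[0,-0.001,0.015,0,0,0],[0,-0.001,0.03,0,0,0],[0,-0.001,0.045,0,0,0],[0,-0.001,0.06,0,0,0],[0,-0.001,0.065,0,0,0]]])

```text
clock: 13.7
eef_pos: [0.5978, -0.1601, 0.1997]
tcp_rot: [0.315, -3.124, -0.001]
wrist_force: [0.3, -0.6, -4.6]
opening: 0.71
gripper_force: 66.5
```

Call:
move_tool(moves=[[[0,0,0.01,0,0,0],[0,0,0.02,0,0,0],[0,0,0.026,0,0,0],[0,0,0.03,0,0,0],[0,0,0.03,0,0,0]]])

```text
clock: 14.32
eef_pos: [0.5982, -0.1603, 0.1711]
tcp_rot: [0.315, -3.125, -0.0]
wrist_force: [0.8, -0.5, -4.7]
opening: 0.709
gripper_force: 66.6
```

Free so far, and the tube is in the bore. Now lowering the spigot in small steps.

Call:
move_tool(moves=[[[0,0,0.004,0,0,0],[0,0,0.008,0,0,0],[0,0,0.011,0,0,0],[0,0,0.013,0,0,0],[0,0,0.013,0,0,0]]])

```text
clock: 14.95
eef_pos: [0.5982, -0.1603, 0.1581]
tcp_rot: [0.315, -3.125, -0.0]
wrist_force: [0.5, 0.4, -5.8]
opening: 0.708
gripper_force: 66.6
```

Call:
move_tool(moves=[[[0,0,0.002,0,0,0],[0,0,0.004,0,0,0],[0,0,0.005,0,0,0],[0,0,0.006,0,0,0],[0,0,0.006,0,0,0]]])

```text
clock: 15.58
eef_pos: [0.5982, -0.1603, 0.1523]
tcp_rot: [-0.315, 3.126, -0.0]
wrist_force: [0.7, 0.9, -4.6]
opening: 0.711
gripper_force: 66.6
```

Call:
move_tool(moves=[[[0,0,0.001,0,0,0],[0,0,0.001,0,0,0],[0,0,0.002,0,0,0],[0,0,0.002,0,0,0],[0,0,0.002,0,0,0]]])

```text
clock: 16.2
eef_pos: [0.5983, -0.1604, 0.1521]
tcp_rot: [-0.315, 3.124, -0.002]
wrist_force: [-5.3, 2.2, 12.2]
opening: 0.707
gripper_force: 68.6
```

The seat is found at TCP z 0.152, as computed, with 12 N up. Relax, then release gently.

Call:
move_tool(moves=[[[0,0,-0.0015,0,0,0],[0,0,-0.0015,0,0,0]]])

```text
clock: 16.45
eef_pos: [0.5983, -0.1603, 0.1521]
tcp_rot: [-0.316, 3.125, -0.0]
wrist_force: [-2.0, 1.4, 5.0]
opening: 0.709
gripper_force: 67.8
```

Call:
move_tool(moves=[[[0,0,0,0,0,0],[0,0,0,0,0,0],[0,0,0,0,0,0],[0,0,0,0,0,0]]], jaw=1.0)

```text
clock: 16.95
eef_pos: [0.5983, -0.1603, 0.1517]
tcp_rot: [-0.315, 3.126, 0.0]
wrist_force: [0.6, -0.5, 0.4]
opening: 0.998
gripper_force: 0.0
```

Call:
move_tool(moves=[[[0,0,-0.02,0,0,0],[0,0,-0.045,0,0,0],[0,0,-0.07,0,0,0],[0,0,-0.09,0,0,0],[0,0,-0.09,0,0,0]]])

```text
clock: 17.58
eef_pos: [0.5988, -0.1605, 0.2431]
tcp_rot: [-0.315, 3.123, -0.002]
wrist_force: [0.6, -0.1, -0.2]
opening: 1.003
gripper_force: 0.0
```

```bash
python3 -c "
from h import *
si=snapshot('side');cv2.imwrite('pics/s5.png',si[:,:,::-1])
cv2.imwrite('pics/q5.png',np.hstack([cv2.resize(si[130:263,253:386,::-1],(400,400),interpolation=cv2.INTER_CUBIC),cv2.resize(snapshot('wrist')[160:,160:480,::-1],(400,400))]))"
```

```text
(no output)
```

View pics/q5.png

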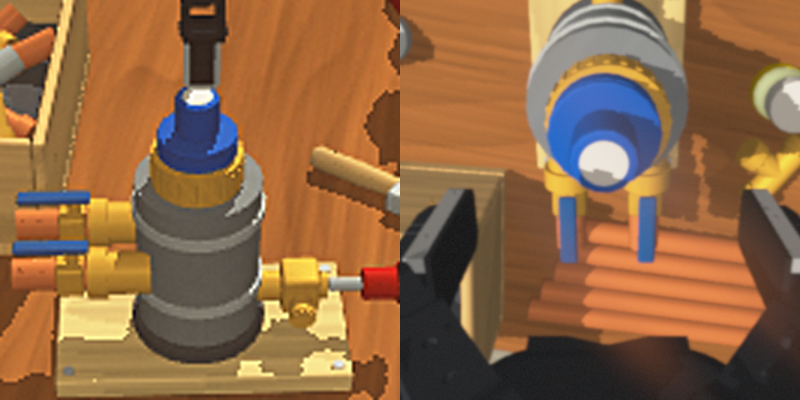

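Seated flat with the blue lid still nested, and the knob still out. Next, grip the blue knob with the tips just above the cap.

Call:
move_tool(moves=[[[0,0,0.02,0,0,0],[0,0,0.035,0,0,0],[0,0,0.046,0,0,0],[0,0,0.051,0,0,0],[0,0,0.051,0,0,0]]], jaw=0.6)

```text
clock: 18.3
eef_pos: [0.5982, -0.1603, 0.1906]
tcp_rot: [0.315, -3.125, -0.0]
wrist_force: [-0.6, 0.2, -0.3]
opening: 0.597
gripper_force: 0.0
```

Call:
move_tool(moves=[[[0,0,0,0,0,0],[0,0,0,0,0,0],[0,0,0,0,0,0],[0,0,0,0,0,0],[0,0,0,0,0,0]]], jaw=0.0)

```text
clock: 18.92
eef_pos: [0.5986, -0.1605, 0.1916]
tcp_rot: [-0.315, 3.124, -0.001]
wrist_force: [-0.2, -0.4, 5.9]
opening: 0.331
gripper_force: 59.2
```

Call:
move_tool(moves=[[[0,0,-0.003,0,0,0],[0,0,-0.008,0,0,0],[0,0,-0.015,0,0,0],[0,0,-0.022,0,0,0],[0,0,-0.03,0,0,0]]])

```text
clock: 19.55
eef_pos: [0.5983, -0.1603, 0.2213]
tcp_rot: [-0.315, 3.126, -0.0]
wrist_force: [-0.7, -0.6, -2.0]
opening: 0.332
gripper_force: 59.2
```

Call:
move_tool(moves=[[[0,0,-0.01,0,0,0],[0,0,-0.02,0,0,0],[0,0,-0.03,0,0,0],[0,0,-0.04,0,0,0],[0,0,-0.05,0,0,0]]])

```text
clock: 20.18
eef_pos: [0.5983, -0.1603, 0.2715]
tcp_rot: [-0.315, 3.126, 0.0]
wrist_force: [-0.5, 0.4, -1.5]
opening: 0.327
gripper_force: 59.2
```

Call:
move_tool(moves=[[[0,0,-0.01,0,0,0],[0,0,-0.02,0,0,0],[0,0,-0.025,0,0,0],[0,0,-0.025,0,0,0],[0,0,-0.025,0,0,0]]])

```text
clock: 20.8
eef_pos: [0.5981, -0.1603, 0.2954]
tcp_rot: [0.315, -3.125, -0.0]
wrist_force: [-0.5, 0.2, -2.2]
opening: 0.328
gripper_force: 59.2
```

```bash
python3 -c "
from h import *
si=snapshot('side');cv2.imwrite('pics/s6.png',si[:,:,::-1])
cv2.imwrite('pics/q6.png',cv2.resize(si[70:270,230:430,::-1],(600,600),interpolation=cv2.INTER_CUBIC))"
```

```text
(no output)
```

View pics/q6.png

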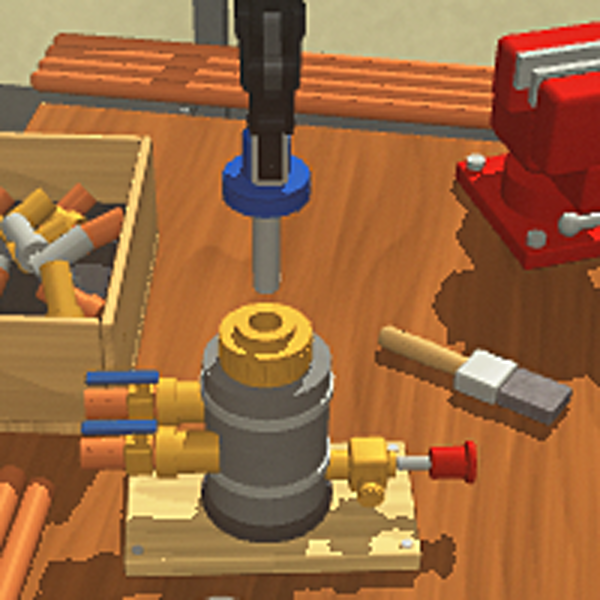

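The blue lid hangs upright with its rod tip at crop (267,290), about 28 mm above the boss. The brass lid is seated, the knob is out and all is still.

```bash
python3 -c "
from cell import *
print(finish_job())"
```

```text
the job is handed in; nothing more can be done
None
```

I handed the job in at about 21 s on the robot clock, with no verdict printed: the drain knob is out at its stop, the brass lid is seated flat on the filter rim, and the arm is holding the blue magnet lid upright with its rod tip about 28 mm clear above it.

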